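Hold the shutter bolt from behind

TASK

We are about to take the nut off the shutter mount. First slide the round steel dish along the table, without lifting it, until its middle is under the nut on the front of the bracket, ready to catch it; then reach down into the narrow gap behind the bracket, grip the hidden bolt head between the fingers and hold it so that the bolt no longer creeps round. Finish while still holding the bolt head, and leave the other things on the table where they are.

Things in the scene. Friction and masses are not known exactly. Their poses are not given: they have to be found in the camera images.
- dish_mid (a point): Centre of the loose round catch dish, half-way up (12 mm above the table). Bare steel, flat bottom, open top, upright wall: 80 mm outside diameter, 24 mm high, wall and floor 3 mm, 85 to 170 g. It starts on the table nearer the robot than the mount, to its left or right; a slide box stands on the other side.
- nut (a point): Centre of the steel hex nut (22 mm across flats, 12 mm thick) on the bolt's front end, 120 mm above the table, on the robot's side of the bracket, 42 mm in front of its face; the bolt tip is 60 mm in front. Between nut and bracket is a fixed black hub, 40 mm diameter, 34 mm long. A dish touching the bracket at its middle is 2 mm off exactly under the nut. Axes as of head_mid.
- head_mid (a point): Fixed point: centre of the hex bolt head, 120 mm above the table, in the gap behind the bracket. Axes: z up; x level along the bolt, away from the robot (the nut is at x = -72 mm); y to the left along the bracket. Its yaw is the mount's. Head: 22 mm across flats, 18 mm long (x = -9 to 9 mm), on a 12 mm shaft. Fingers fit in from above, jaws closing along y.
- mount: Fixed mount, axes as head_mid, origin on the table below it; yaw within 0.3 rad of the world's. Bracket: upright 8 mm plate, x = -30 to -22 mm, front face straight down to the table. Behind it a gap 48 mm wide, open above and at both y sides, floor at 18 mm. Then a white housing, x = 26 to 100 mm. Both are 80 mm wide (y = -40 to 40 mm) and 145 mm high (25 mm over the head's centre).
- bolt (a joint): Turn of bolt and head about head_mid's x axis (rad, right-handed). At 0 two flats of the head face +y and -y; the same shape recurs every 1.047 rad. Starts at 0 to 1.05; a damped return spring (0.1 N m) turns it steadily at about 0.05 rad/s to larger values, reaching no stop within the job's time. It resists being turned fast; a firm grip of 20 N or more holds it.
- head_turning (a point): The same centre of the bolt head, but fixed to the steel bolt, so that it turns with the bolt (its x axis is the bolt's axis, its y axis is normal to a pair of flats).
- dish: The same dish; its origin is the centre of its underside.
- slidebox: Bystander: closed slide box, grey plastic with a white lid, 87 x 62 x 34 mm; origin under its centre.
- wrench: Bystander: steel open-ended wrench lying flat, 160 mm long, to the left of the mount; x axis along it.
- objective: Bystander: steel objective lens standing on end, 32 mm diameter, 48 mm high, to the right of the mount; origin under its centre.
- duster: Bystander: white spray can, 60 mm diameter, 190 mm high, right; origin under its centre.
- jar: Bystander: amber glass jar with black cap, 64 mm diameter, 75 mm high, left; origin under its centre.
- mouse: Bystander: black computer mouse, 100 x 58 x 22 mm, at the right; origin under its centre.

How it is judged (in metres and radians):
On the way, in this order (a step that is already met when the one before it is completed fails the run):
1. the dish stands on the table with its middle under the nut (horizontal distance between dish_mid and nut below 0.02 m and height (world z) of dish_mid below 0.02 m and linear speed of dish below 0.02 m/s), for 0.2 s.
2. the bolt head is held between the fingers and no longer turns (contact force between the fingers and bolt above 5 N and distance between the grasp point and head_mid below 0.022 m and velocity of joint bolt between -0.01 and 0.01 rad/s), for 0.3 s.
At the end, for the whole second after the job is handed in: Dish flat on the table, its centre within 20 mm (horizontally) of the nut; fingers press the bolt head with over 5 N, grasp point within 22 mm of its centre, and the bolt turns less than 0.01 rad/s (left alone: 0.05) through the last second (all of step 2 and horizontal distance between dish_mid and nut below 0.02 m and height (world z) of dish_mid below 0.02 m and angle between dish_mid's own z axis and vertical below 0.1 rad); the arm keeps its last pose, push and grip.
It fails at once if the dish is lifted off the table or tipped (height (world z) of dish_mid above 0.025 m or angle between dish_mid's own z axis and vertical above 0.35 rad).
It fails at once if a bystander is moved by more than 30 mm (distance of any of slidebox, wrench, objective, duster, jar, mouse from where it was at the start of the episode above 0.03 m).
It also fails if it takes over 58 s, if anything falls off the work surface, if the arm or the gripper's body presses on something with over 40 N, if the wrist force passes 120 N, or if a joint passes its speed limit or range.

ROBOT

A 6-joint arm with a two-finger parallel gripper is mounted at the origin on the work surface. World frame = base frame: x ahead of the robot, y to its left, z up, the work surface at z = 0. Lengths are in mm, angles in rad, forces in N, time in s.
With the tool pointing down it reaches from about 300 to 775 mm from the base axis. Payload 14.6 kg.
Tool frame: the origin (TCP) lies on the centre line of the jaws, within the pads' length; the fingertips stand manip.finger_overhang ahead of it and the grasp point (between the pads) lies 11 mm behind it (manip.finger_overhang is the distance from the TCP to the fingertips, in mm); y points along the fingers, x is the direction in which the jaws open and shut, and the axes are right-handed (so a half turn about y gives the same grasp; the last joint's range is limited). The gripper opens to 94 mm and grips with 3 to 60 N. Pads are 16 mm wide; open, the fingers measure 119 mm over their backs; the gripper's body (75 mm by 177 mm) begins 78 mm behind the grasp point.
Start: joints at [-1.258, 0.3, 1.521, -0, 1.321, -0.067], TCP at [203.896, -510.799, 213.446] pointing down, gripper open.
Joint ranges: [-3.03, 3.03], [-0.79, 2.21], [0.23, 2.52], [-1.04, 4.18], [0, 3.07], [-2.55, 2.55]. Speed limits (rad/s): [2.22, 2.22, 2.57, 3.14, 3.14, 3.14].

INTERFACE

Orientations are given as [roll, pitch, yaw] about the fixed x, y, z axes, in that order (R = Rz(yaw) Ry(pitch) Rx(roll)).
In Python, from cell import monitor, viewer, ticket, manip gives the robot as it stands.
- The arm moves only by the shell command python3 -m jog 'ROWS' [FORCE]. ROWS is JSON, a list of rows, each an object of numbers: "grip": the finger opening in cm, from 0 to 9.4; "dx", "dy", "dz": the shift along the tool's x, y, z in cm; "spin": the turn about the tool's y in degrees. In form: [{"grip": .., "dx": .., "dy": .., "dz": .., "spin": ..}, ...]. A call has 1 to 20 rows; each row is the pose to reach, as a shift and turn from the pose commanded when the call began, along the tool's axes at that moment; what a row does not reach only later rows make up. A row lasts 1/8 s, in which the tool goes at most 62.5 mm and 10.7 degrees, less where a joint would pass 70% of its speed; a pose out of reach is approached as far as the arm can. A call with a gripper value outside its range is refused whole. The fingers move at their own pace and stop on an object; FORCE is the grip in N (left out, the last holds). Time passes only in rows, so rows that repeat a pose let the fingers close. It gives the time, the measured TCP pose, the force and the opening at its end, in the units of the state.
- monitor.read_state(): the state, without advancing time (a new reading comes with each control period).
- viewer.camera(name): name is "scene" or "top" or "wrist"; returns a dict with "color" (400x640x3 uint8, red, green, blue), "vertical_fov" (degrees; the focal length in pixels is half the picture's height over the tangent of half this angle, whatever the lens; pixels are square), "cx", "cy" (the principal point, pixels), "k1" (the pictures are not rectified: a ray, as slopes to the right and down, at radius r is drawn at 1 + k1 r^2 times it, then the intrinsics apply), "rvec" (rotation vector, rad) and "tvec" (3), from world to camera coordinates, as OpenCV has them. Camera axes: x right, y down, z forward; pixel columns grow to the right and rows downward; lengths in mm; the calibration is good to about 2 mm. A picture is of the moment at which its call begins. There is no depth.
- ticket.sign_off(): hands the job in, once; it reports no verdict.
The state is a dict: "clock": time; "joints": joint angles; "qd": joint speeds; "effort": joint torques, N m; "eef_pos": TCP position; "eef_rot": TCP orientation; "wrist_force": force on the tool from outside, world axes, zero at the start; "moment": the same for the moment, N m; "finger_gap": finger opening in mm.
Only numpy, scipy, OpenCV 4.12 (cv2) and the standard library are available. Lean on these libraries where they do the work, as an engineer would, in place of code of your own. Each camera call takes 0.05 s, during which the arm holds its last target. There are 200 camera calls.

## Working session

There is one attempt and no reset: what is moved stays moved. The work goes in short steps, Python scripts to look and compute and a shell command to move; the robot and the scene stay as the last step left them, time stands still between calls to the robot, and variables do not carry over. Pictures are saved under pics/ and viewed, about 8 in all and at most 12, crops included, and the job is handed in when it is done.

```bash
mkdir -p pics; ls
cat > h.py <<'E'
import numpy as np, cv2
from cell import monitor, viewer, ticket, manip
def cam(n,f=None):
    c=viewer.camera(n)
    if f: cv2.imwrite('pics/'+f,c['color'][:,:,::-1])
    np.save('pics/'+n+'.npy',{k:v for k,v in c.items() if k!='color'},allow_pickle=True)
    return c
def load(n): return np.load('pics/'+n+'.npy',allow_pickle=True).item()
def KR(c):
    f=200/np.tan(np.radians(c['vertical_fov'])/2)
    K=np.array([[f,0,c['cx']],[0,f,c['cy']],[0,0,1.]])
    return K,np.array([c['k1'],0,0,0,0.]),np.array(c['rvec'],float),np.array(c['tvec'],float)
def proj(c,P):
    K,d,r,t=KR(c); return cv2.projectPoints(np.array(P,float).reshape(-1,1,3),r,t,K,d)[0][:,0]
def unproj(c,uv,z):
    K,d,r,t=KR(c); n=cv2.undistortPoints(np.array(uv,float).reshape(-1,1,2),K,d)[:,0]
    R=cv2.Rodrigues(r)[0]; o=-R.T@t.ravel(); D=np.c_[n,np.ones(len(n))]@R
    return o+D*((z-o[2])/D[:,2])[:,None]
E
python3 - <<'E'
from h import *
import numpy as np
a=cam('scene'); b=cam('top')
cv2.imwrite('pics/s1.png',a['color'][:,:,::-1]); cv2.imwrite('pics/t1.png',b['color'][:,:,::-1])
s=monitor.read_state(); print(s, manip.finger_overhang)
for c in(a,b): print({k:v for k,v in c.items() if k!='color'})
E
```

```text
pics
{'clock': 0.1, 'joints': array([-1.25757863e+00,  3.00457499e-01,  1.52152137e+00, -3.51489259e-05,
        1.32073288e+00, -6.65888641e-02]), 'qd': array([-0.00021233, -0.00052469, -0.0009142 , -0.00029542,  0.00111819,
       -0.00026108]), 'effort': array([-1.68445771e-03, -5.32649446e+01, -3.53289163e+01,  7.08098849e-02,
        2.34610919e-02, -4.09294887e-05]), 'eef_pos': array([ 203.82847927, -510.57985826,  212.91905578]), 'eef_rot': array([-1.57075583e+00,  1.11887470e-03, -1.19098102e+00]), 'wrist_force': array([-0.11960904, -0.23081118,  0.57952774]), 'moment': array([-0.00692962, -0.0437414 ,  0.01323703]), 'finger_gap': 93.91986429036253} 8.0
{'vertical_fov': 45.451887460473145, 'cx': 323.76809259548025, 'cy': 202.86156742327356, 'k1': -0.0933014879527761, 'rvec': array([ 2.10410593,  1.02382943, -0.46642651]), 'tvec': array([-318.53200763, -196.28450183, 1658.02145096])}
{'vertical_fov': 44.2956286919217, 'cx': 319.6291018214436, 'cy': 202.48456868457825, 'k1': -0.12509830041307293, 'rvec': array([ 2.17052103, -2.19671644,  0.10421664]), 'tvec': array([  -7.14800017,  552.27384032, 1356.45220914])}
```

View pics/t1.png

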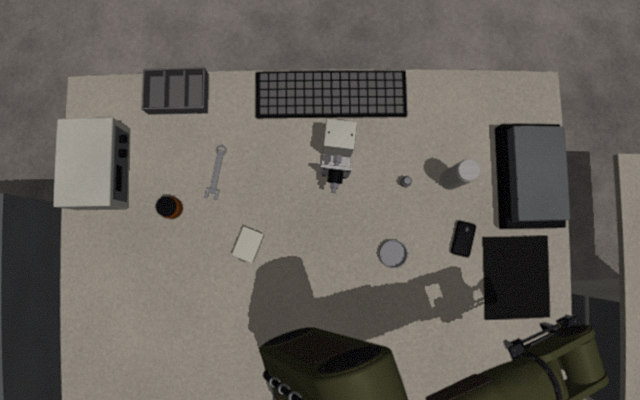

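View pics/s1.png

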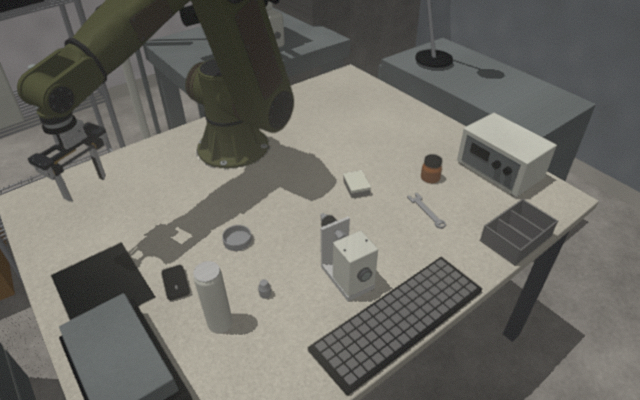

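The top view shows the dish at (392,253), the mount near (338,150), the slide box at (248,243), the objective at (405,181) and the duster at (465,172). The scene view shows the mount at (348,260) and the dish at (237,237). I'll enlarge the mount in both views.

Run:
```python
from h import *
a=cam('scene');b=cam('top')
t=cv2.resize(b['color'][105:205,300:380,::-1],None,fx=5,fy=5,interpolation=cv2.INTER_CUBIC)
s=cv2.resize(a['color'][200:300,310:390,::-1],None,fx=5,fy=5,interpolation=cv2.INTER_CUBIC)
cv2.imwrite('pics/m1.png',cv2.convertScaleAbs(np.hstack([t,s]),alpha=1.3))
g=cv2.resize(b['color'][230:276,370:416,::-1],None,fx=4,fy=4)
print(unproj(b,[[392,253]],12), unproj(b,[[327,121],[357,124],[325,152],[352,155]],145))
print(unproj(b,[[248,243]],34),unproj(b,[[405,181]],48),unproj(b,[[468,168]],190))
```

```text
[[ 407.66300906 -216.39755452   12.        ]] [[ 754.71708549  -34.20806211  145.        ]
 [ 746.09289641 -112.33765112  145.        ]
 [ 672.71916981  -27.86921669  145.        ]
 [ 664.18402992  -97.62639702  145.        ]]
[[440.82257923 186.3411166   34.        ]] [[ 607.35278648 -251.93689545   48.        ]] [[ 621.03175939 -387.07150369  190.        ]]
```

View pics/m1.png

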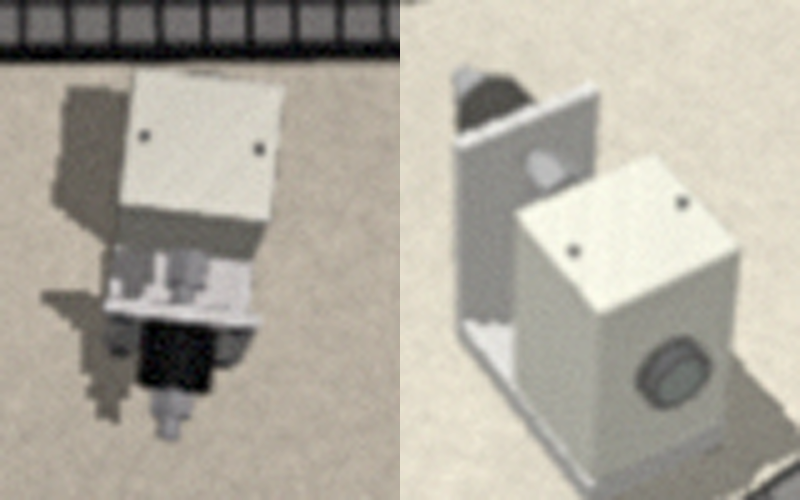

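```bash
cat > fit.py <<'E'
from h import *
from scipy.optimize import least_squares
t,s=load('top'),load('scene')
M=np.array([[100,40],[100,-40],[26,-40],[26,40],[-26,40],[-26,-40]])
T=np.array([[135,68],[285,88],[268,218],[122,205],[108,305],[258,320]])
S=np.array([[340,247],[203,312],[118,212],[255,155],[197,90],[57,146]])
f=lambda U,o:(U+.5)/5-.5+o
T=f(T,[300,105]);S=f(S,[310,200])
def W(p,m,z):
    c,q=np.cos(p[2]),np.sin(p[2]);return np.c_[p[0]+c*m[:,0]-q*m[:,1],p[1]+q*m[:,0]+c*m[:,1],np.full(len(m),z)]
def res(p,only=None):
    P=W(p,M,145.); r=[]
    if only!='s': r.append(proj(t,P)-T)
    if only!='t': r.append(proj(s,P)-S)
    return np.concatenate(r).ravel()
for o in(None,'t','s'):
    q=least_squares(res,[650,-65,-.1],kwargs=dict(only=o)); print(o,q.x.round(3),np.abs(q.fun).max().round(2))
    print(' nut',W(q.x,np.array([[-72.,0]]),0)[0].round(1))
E
python3 fit.py
python3 - <<'E'
from h import *
b=cam('top');im=b['color'];cv2.imwrite('pics/d.png',cv2.resize(im[225:280,365:420,::-1],None,fx=6,fy=6,interpolation=cv2.INTER_CUBIC))
E
```

```text
None [ 6.59874e+02 -5.96470e+01 -1.25000e-01] 1.21
 nut [588.4 -50.6   0. ]
t [ 6.58715e+02 -5.97920e+01 -1.25000e-01] 0.95
 nut [587.3 -50.8   0. ]
s [ 6.61211e+02 -5.98900e+01 -1.26000e-01] 1.28
 nut [589.8 -50.9   0. ]
```

View pics/d.png

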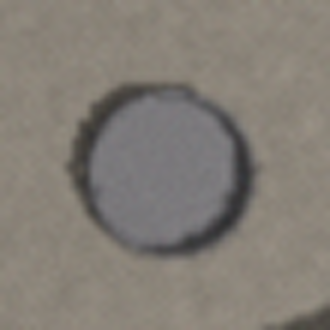

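The dish centre is near (392,253), about (406,-216) mm. The two cameras agree on the mount pose: head (660,-60), yaw -0.125, nut (588,-51). The gripper body can't pass under the bolt, so I'll do this in three stages:
1. Grip the dish lightly and drag it into line with the mount.
2. Push it in from the front with nearly closed fingers.
3. Go for the bolt head.

First move: hover over the dish with the jaws along the mount's y.

```bash
python3 -m jog '[{"grip":9.4,"dx":-19.9,"dz":29.7,"dy":4,"spin":28.9},{"grip":9.4,"dx":-19.9,"dz":29.7,"dy":4,"spin":28.9},{"grip":9.4,"dx":-19.9,"dz":29.7,"dy":4,"spin":28.9},{"grip":9.4,"dx":-19.9,"dz":29.7,"dy":4,"spin":28.9},{"grip":9.4,"dx":-19.9,"dz":29.7,"dy":4,"spin":28.9},{"grip":9.4,"dx":-19.9,"dz":29.7,"dy":4,"spin":28.9},{"grip":9.4,"dx":-19.9,"dz":29.7,"dy":4,"spin":28.9},{"grip":9.4,"dx":-19.9,"dz":29.7,"dy":4,"spin":28.9},{"grip":9.4,"dx":-19.9,"dz":29.7,"dy":4,"spin":28.9},{"grip":9.4,"dx":-19.9,"dz":29.7,"dy":4,"spin":28.9}]' 10
python3 - <<'E'
from h import *
w=cam('wrist','w1.png');s=monitor.read_state();print(s['eef_pos'],s['eef_rot'],s['clock'])
print({k:v for k,v in w.items() if k!='color'})
print(proj(w,[[406,-216,12],[588,-51,120],[660,-60,120]]))
E
```

```text
clock: 1.5
eef_pos: [405.5, -216.7, 173.5]
eef_rot: [-1.571, -0.0, -1.697]
wrist_force: [-1.3, -0.7, -1.4]
finger_gap: 94.0
[ 405.61625353 -216.54759876  173.52030389] [-1.57068429e+00 -5.97241646e-05 -1.69675125e+00] 1.55
{'vertical_fov': 71.4156281005246, 'cx': 318.8584632019432, 'cy': 200.2871558181609, 'k1': -0.0011537489048431596, 'rvec': array([-1.96795248,  2.23215596,  0.26160145]), 'tvec': array([-163.80267129,  402.40831367,  450.76280328])}
[[ 318.55364972  189.61876667]
 [  56.13023376   -1.59686622]
 [  31.94130633 -128.41424637]]
```

View pics/w1.png

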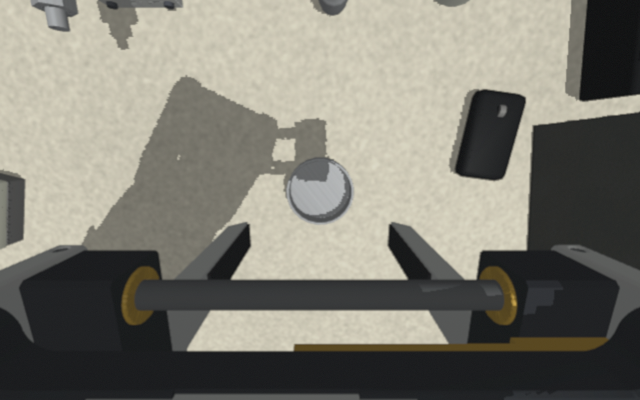

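The wrist view puts the dish at (320,190) against a predicted (319,190), so the estimate holds. Now I descend around it and grip lightly.

```bash
python3 -m jog '[{"grip":9.4,"dy":6},{"grip":9.4,"dy":11},{"grip":9.4,"dy":14},{"grip":9.4,"dy":16},{"grip":9.4,"dy":16},{"grip":9.4,"dy":16}]' 8
python3 -m jog '[{"grip":7.6},{"grip":7.6},{"grip":7.6},{"grip":7.6},{"grip":7.6}]' 8
python3 - <<'E'
from h import *
s=monitor.read_state();p=s['eef_pos'];y=s['eef_rot'][2]
h=np.array([659.9,-59.6]);c,q=np.cos(-.125),np.sin(-.125);ax=np.array([c,q])
tgt=h-ax*136; d=tgt-p[:2]
print(p,y,s['finger_gap'],tgt,'dx',d@[np.cos(y),np.sin(y)],'dz',d@[-np.sin(y),np.cos(y)])
E
```

```text
[ 405.61625353 -216.54759876  173.52030389] -1.6967512536377738 93.93801596842616 [524.96111726 -42.64423626] dx -187.51808650345305 dz 96.55331803049808validation failed for argument at $[0]...
validation failed for argument at $[0]...
```

Each row needs every key.

```bash
python3 -m jog '[{"grip":9.4,"dx":0,"dy":6,"dz":0,"spin":0},{"grip":9.4,"dx":0,"dy":11,"dz":0,"spin":0},{"grip":9.4,"dx":0,"dy":14,"dz":0,"spin":0},{"grip":9.4,"dx":0,"dy":16,"dz":0,"spin":0},{"grip":9.4,"dx":0,"dy":16,"dz":0,"spin":0},{"grip":9.4,"dx":0,"dy":16,"dz":0,"spin":0}]' 8 &&
python3 -m jog '[{"grip":7.6,"dx":0,"dy":0,"dz":0,"spin":0},{"grip":7.6,"dx":0,"dy":0,"dz":0,"spin":0},{"grip":7.6,"dx":0,"dy":0,"dz":0,"spin":0},{"grip":7.6,"dx":0,"dy":0,"dz":0,"spin":0},{"grip":7.6,"dx":0,"dy":0,"dz":0,"spin":0}]' 8
python3 - <<'E'
from h import *
s=monitor.read_state();p=s['eef_pos'];y=s['eef_rot'][2]
h=np.array([659.9,-59.6]);c,q=np.cos(-.125),np.sin(-.125);ax=np.array([c,q])
tgt=h-ax*136; d=tgt-p[:2]
print(p,y,s['finger_gap'],tgt,'dx',d@[np.cos(y),np.sin(y)],'dz',d@[-np.sin(y),np.cos(y)])
E
```

```text
clock: 2.3
eef_pos: [406.3, -216.3, 14.3]
eef_rot: [-1.57, -0.0, -1.696]
wrist_force: [-0.2, 0.2, -0.1]
finger_gap: 93.9
clock: 2.92
eef_pos: [406.4, -216.2, 14.2]
eef_rot: [-1.57, -0.001, -1.695]
wrist_force: [-1.6, -0.5, 6.9]
finger_gap: 80.6
[ 406.35660997 -216.19948546   14.16523623] -1.6952610872251288 80.64116913783094 [524.96111726 -42.64423626] dx -186.93666690233823 dz 96.14123069878153
```

```bash
python3 -m jog '[{"grip":7.6,"dx":-1,"dy":0,"dz":0.5,"spin":0},{"grip":7.6,"dx":-2.5,"dy":0,"dz":1.3,"spin":0},{"grip":7.6,"dx":-4.5,"dy":0,"dz":2.3,"spin":0},{"grip":7.6,"dx":-6.5,"dy":0,"dz":3.3,"spin":0},{"grip":7.6,"dx":-8.5,"dy":0,"dz":4.4,"spin":0},{"grip":7.6,"dx":-10.5,"dy":0,"dz":5.4,"spin":0},{"grip":7.6,"dx":-12.5,"dy":0,"dz":6.4,"spin":0},{"grip":7.6,"dx":-14.5,"dy":0,"dz":7.5,"spin":0},{"grip":7.6,"dx":-16.5,"dy":0,"dz":8.5,"spin":0},{"grip":7.6,"dx":-18,"dy":0,"dz":9.3,"spin":0},{"grip":7.6,"dx":-18.7,"dy":0,"dz":9.6,"spin":0},{"grip":7.6,"dx":-18.7,"dy":0,"dz":9.6,"spin":0},{"grip":7.6,"dx":-18.7,"dy":0,"dz":9.6,"spin":0}]' 8
python3 - <<'E'
from h import *
b=cam('top');s=monitor.read_state();print(s['eef_pos'],s['eef_rot'][2],s['finger_gap'])
w=cam('wrist')
cv2.imwrite('pics/d2.png',np.vstack([cv2.resize(b['color'][110:260,220:440,::-1],(640,436)),cv2.resize(w['color'][:,:,::-1],(240,150)).repeat(1,0).__class__((150,640,3),np.uint8)*0])[:436])
E
```

```text
clock: 4.55
eef_pos: [525.2, -41.9, 14.2]
eef_rot: [-1.569, 0.0, -1.695]
wrist_force: [0.5, 3.9, 5.9]
finger_gap: 80.2
[525.20275256 -41.95157449  14.19345302] -1.6952075146174685 80.46198124627455
```

View pics/d2.png

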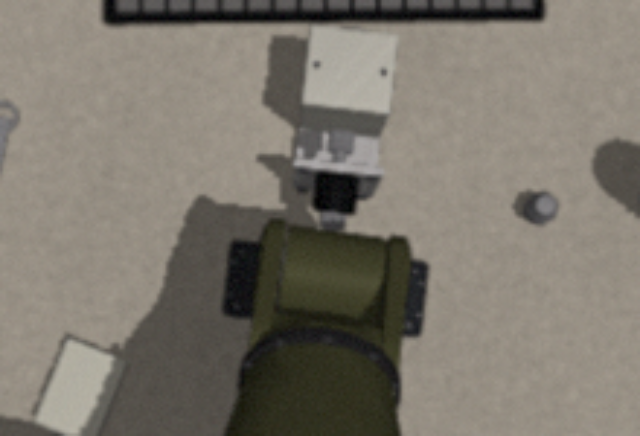

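The gripper is in line with the bolt, whose tip at (333,220) in the crop is just ahead of the body. I'll release, back off, narrow the fingers to a cradle and push from the front.

```bash
python3 -m jog '[{"grip":9.4,"dx":0,"dy":0,"dz":0,"spin":0},{"grip":9.4,"dx":0,"dy":0,"dz":0,"spin":0},{"grip":9.4,"dx":0,"dy":0,"dz":0,"spin":0},{"grip":9.4,"dx":0,"dy":0,"dz":-2,"spin":0},{"grip":9.4,"dx":0,"dy":0,"dz":-4.5,"spin":0},{"grip":9.4,"dx":0,"dy":0,"dz":-6,"spin":0},{"grip":2.4,"dx":0,"dy":0,"dz":-6,"spin":0},{"grip":2.4,"dx":0,"dy":0,"dz":-6,"spin":0},{"grip":2.4,"dx":0,"dy":0,"dz":-6,"spin":0},{"grip":2.4,"dx":0,"dy":0,"dz":-6,"spin":0},{"grip":2.4,"dx":0,"dy":0,"dz":-6,"spin":0},{"grip":2.4,"dx":0,"dy":0,"dz":-6,"spin":0},{"grip":2.4,"dx":0,"dy":0,"dz":-6,"spin":0}]' 8
python3 - <<'E'
from h import *
w=cam('wrist','w2.png');c=proj(w,[[525.2,-42,24]]);print(c)
E
```

```text
clock: 6.28
eef_pos: [464.9, -34.8, 13.4]
eef_rot: [-1.571, -0.0, -1.695]
wrist_force: [0.8, -0.3, -0.0]
finger_gap: 27.3
[[319.01931026 144.20506986]]
```

View pics/w2.png

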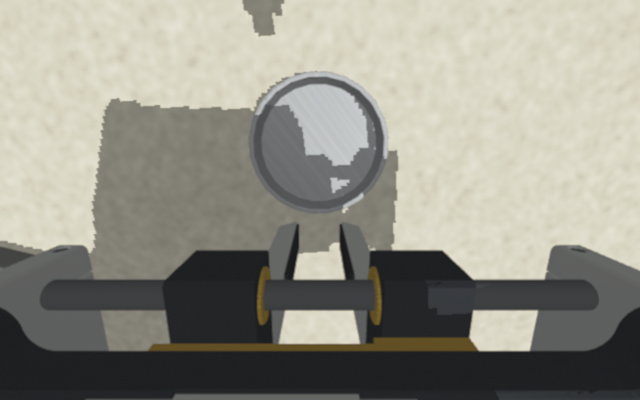

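The dish is centred at (319,142), matching the prediction, and the fingers are centred behind it. Now I push.

```bash
python3 -m jog '[{"grip":2.4,"dx":0,"dy":0,"dz":0.8,"spin":0},{"grip":2.4,"dx":0,"dy":0,"dz":1.3,"spin":0},{"grip":2.4,"dx":0,"dy":0,"dz":1.8,"spin":0},{"grip":2.4,"dx":0,"dy":0,"dz":2.5,"spin":0},{"grip":2.4,"dx":0,"dy":0,"dz":3.4,"spin":0},{"grip":2.4,"dx":0,"dy":0,"dz":4.6,"spin":0},{"grip":2.4,"dx":0,"dy":0,"dz":6.4,"spin":0},{"grip":2.4,"dx":0,"dy":0,"dz":6.4,"spin":0},{"grip":2.4,"dx":0,"dy":0,"dz":6.4,"spin":0},{"grip":2.4,"dx":0,"dy":0,"dz":6.4,"spin":0}]' 8
python3 - <<'E'
from h import *
w=cam('wrist');b=cam('scene')
cv2.imwrite('pics/p1.png',np.hstack([w['color'][:,100:500,::-1],cv2.resize(b['color'][180:300,270:390,::-1],(400,400))]))
s=monitor.read_state();print(s['eef_pos'],s['wrist_force'])
nut=[588.4,-50.6,24];print(proj(w,[nut])-[100,0],(proj(b,[nut])-[270,180])*400/120)
E
```

```text
clock: 7.58
eef_pos: [528.0, -42.7, 13.4]
eef_rot: [-1.571, -0.0, -1.695]
wrist_force: [-0.0, -0.1, -0.6]
finger_gap: 23.7
[528.22827248 -42.71603076  13.55825212] [ 0.15548928 -1.01533009 -0.38620339]
[[220.2399997  143.92342753]] [[184.0692775 216.7892256]]
```

View pics/p1.png

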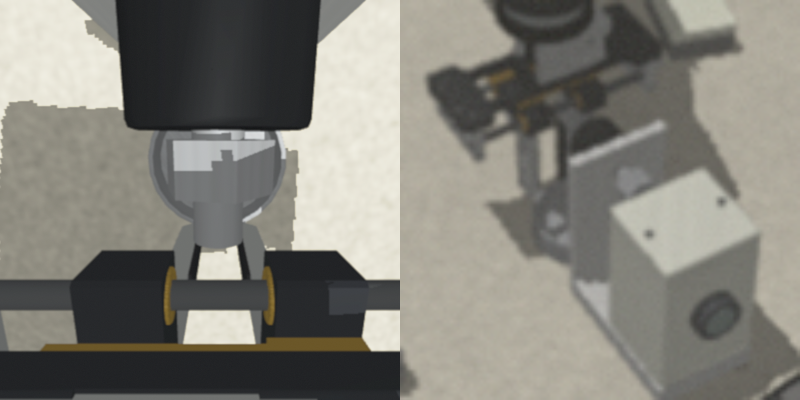

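The dish rim in the wrist view is centred near (218,152), against the nut's prediction of (220,144). That is about 5 mm short of exactly under the nut, well inside 20 mm. Now I back off, rise and hover over the head.

```bash
python3 -m jog '[{"grip":2.4,"dx":0,"dy":0,"dz":-2,"spin":0},{"grip":2.4,"dx":0,"dy":0,"dz":-6,"spin":0},{"grip":5,"dx":0,"dy":-5,"dz":-7,"spin":0},{"grip":5,"dx":0,"dy":-10,"dz":-7,"spin":0},{"grip":5,"dx":0,"dy":-15,"dz":-7,"spin":0},{"grip":5,"dx":0,"dy":-20,"dz":-7,"spin":0},{"grip":5,"dx":0,"dy":-20,"dz":-5,"spin":0},{"grip":5,"dx":0,"dy":-20,"dz":-1,"spin":0},{"grip":5,"dx":0,"dy":-20,"dz":4,"spin":0},{"grip":5,"dx":0,"dy":-20,"dz":9,"spin":0},{"grip":5,"dx":0,"dy":-20,"dz":12,"spin":0},{"grip":5,"dx":0,"dy":-20,"dz":13.3,"spin":0},{"grip":5,"dx":0,"dy":-20,"dz":13.3,"spin":0},{"grip":5,"dx":0,"dy":-20,"dz":13.3,"spin":0},{"grip":5,"dx":0,"dy":-20,"dz":13.3,"spin":0}]' 8
python3 - <<'E'
from h import *
w=cam('wrist','h1.png');s=monitor.read_state();print(s['eef_pos'],s['finger_gap'])
h=np.array([659.9,-59.6]);c,q=np.cos(-.125),np.sin(-.125)
P=[[h[0]+c*x-q*y,h[1]+q*x+c*y,z] for x,y,z in[(0,0,120),(-9,0,131),(9,0,131),(26,40,145),(26,-40,145),(-22,40,145),(-22,-40,145)]]
print(proj(w,P).round(1))
E
```

```text
clock: 9.55
eef_pos: [660.0, -59.2, 213.9]
eef_rot: [-1.57, 0.0, -1.695]
wrist_force: [0.1, 0.8, -0.2]
finger_gap: 49.8
[660.0605987  -59.25199097 213.89569413] 50.25457528057524
[[319.7 203.4]
 [319.7 215.3]
 [319.7 196.9]
 [274.1 181.4]
 [365.5 181.5]
 [276.  233.3]
 [363.4 233.3]]
```

View pics/h1.png

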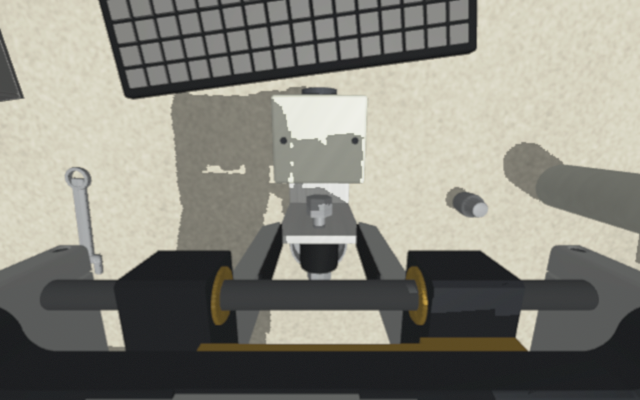

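The housing's front edge is at row 183, columns 274–367 (predicted 181.5, 274–365.5). The head is at (319,205), so alignment is within about 1 mm. I'll descend into the gap and grip.

```bash
python3 -m jog '[{"grip":5,"dx":0.05,"dy":4,"dz":-0.1,"spin":0},{"grip":5,"dx":0.05,"dy":7,"dz":-0.1,"spin":0},{"grip":5,"dx":0.05,"dy":9,"dz":-0.1,"spin":0},{"grip":5,"dx":0.05,"dy":10.5,"dz":-0.1,"spin":0},{"grip":5,"dx":0.05,"dy":10.5,"dz":-0.1,"spin":0},{"grip":5,"dx":0.05,"dy":10.5,"dz":-0.1,"spin":0}]' 20
python3 -m jog '[{"grip":1.5,"dx":0,"dy":0,"dz":0,"spin":0},{"grip":1.5,"dx":0,"dy":0,"dz":0,"spin":0},{"grip":1.5,"dx":0,"dy":0,"dz":0,"spin":0},{"grip":1.5,"dx":0,"dy":0,"dz":0,"spin":0},{"grip":1.5,"dx":0,"dy":0,"dz":0,"spin":0},{"grip":1.5,"dx":0,"dy":0,"dz":0,"spin":0},{"grip":1.5,"dx":0,"dy":0,"dz":0,"spin":0},{"grip":1.5,"dx":0,"dy":0,"dz":0,"spin":0}]' 40
```

```text
clock: 10.35
eef_pos: [659.8, -59.7, 109.6]
eef_rot: [-1.569, -0.0, -1.695]
wrist_force: [0.3, -0.0, 0.1]
finger_gap: 49.7
clock: 11.35
eef_pos: [659.5, -59.1, 108.7]
eef_rot: [-1.57, 0.001, -1.695]
wrist_force: [-0.3, 5.6, 2.4]
finger_gap: 23.4
```

The gap of 23.4 mm suggests the flats are a few degrees off. I'll hold and watch it.

```bash
python3 -m jog '[{"grip":1.5,"dx":0,"dy":0,"dz":0,"spin":0},{"grip":1.5,"dx":0,"dy":0,"dz":0,"spin":0},{"grip":1.5,"dx":0,"dy":0,"dz":0,"spin":0},{"grip":1.5,"dx":0,"dy":0,"dz":0,"spin":0},{"grip":1.5,"dx":0,"dy":0,"dz":0,"spin":0},{"grip":1.5,"dx":0,"dy":0,"dz":0,"spin":0},{"grip":1.5,"dx":0,"dy":0,"dz":0,"spin":0},{"grip":1.5,"dx":0,"dy":0,"dz":0,"spin":0}]' 50
python3 -m jog '[{"grip":1.5,"dx":0,"dy":0,"dz":0,"spin":0},{"grip":1.5,"dx":0,"dy":0,"dz":0,"spin":0},{"grip":1.5,"dx":0,"dy":0,"dz":0,"spin":0},{"grip":1.5,"dx":0,"dy":0,"dz":0,"spin":0},{"grip":1.5,"dx":0,"dy":0,"dz":0,"spin":0},{"grip":1.5,"dx":0,"dy":0,"dz":0,"spin":0},{"grip":1.5,"dx":0,"dy":0,"dz":0,"spin":0},{"grip":1.5,"dx":0,"dy":0,"dz":0,"spin":0},{"grip":1.5,"dx":0,"dy":0,"dz":0,"spin":0},{"grip":1.5,"dx":0,"dy":0,"dz":0,"spin":0},{"grip":1.5,"dx":0,"dy":0,"dz":0,"spin":0},{"grip":1.5,"dx":0,"dy":0,"dz":0,"spin":0}]' 50
python3 - <<'E'
from h import *
s=monitor.read_state();print(s['finger_gap'],s['wrist_force'],s['moment'])
w=cam('wrist','g1.png');b=cam('scene')
cv2.imwrite('pics/g1.png',np.hstack([cv2.resize(w['color'][150:290,250:390,::-1],(400,400),interpolation=2),cv2.resize(b['color'][200:280,300:380,::-1],(400,400),interpolation=2)]))
E
```

```text
clock: 12.35
eef_pos: [659.5, -59.1, 108.7]
eef_rot: [-1.57, 0.001, -1.695]
wrist_force: [0.4, 5.0, 3.2]
finger_gap: 23.2
clock: 13.85
eef_pos: [659.5, -59.1, 108.7]
eef_rot: [-1.57, 0.001, -1.695]
wrist_force: [0.4, 6.0, 2.1]
finger_gap: 23.3
23.2597544631924 [0.40259351 5.99490245 2.12321892] [ 1.13663712 -0.09179951 -0.02930763]
```

View pics/g1.png

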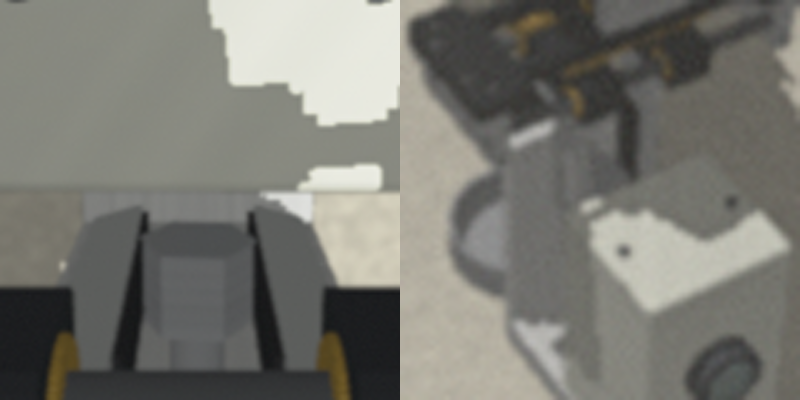

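The head sits centred between the pads, with its facets near (190,290) in the left crop, and the dish shows beneath the bracket's front. I'll check numerically that the head is still: two wrist images 2.5 s apart.

```bash
python3 - <<'E'
from h import *
ims=[cam('wrist')['color'] for _ in range(6)];np.save('pics/a.npy',np.mean(ims,0))
E
python3 -m jog '[{"grip":1.5,"dx":0,"dy":0,"dz":0,"spin":0},{"grip":1.5,"dx":0,"dy":0,"dz":0,"spin":0},{"grip":1.5,"dx":0,"dy":0,"dz":0,"spin":0},{"grip":1.5,"dx":0,"dy":0,"dz":0,"spin":0},{"grip":1.5,"dx":0,"dy":0,"dz":0,"spin":0},{"grip":1.5,"dx":0,"dy":0,"dz":0,"spin":0},{"grip":1.5,"dx":0,"dy":0,"dz":0,"spin":0},{"grip":1.5,"dx":0,"dy":0,"dz":0,"spin":0},{"grip":1.5,"dx":0,"dy":0,"dz":0,"spin":0},{"grip":1.5,"dx":0,"dy":0,"dz":0,"spin":0},{"grip":1.5,"dx":0,"dy":0,"dz":0,"spin":0},{"grip":1.5,"dx":0,"dy":0,"dz":0,"spin":0},{"grip":1.5,"dx":0,"dy":0,"dz":0,"spin":0},{"grip":1.5,"dx":0,"dy":0,"dz":0,"spin":0},{"grip":1.5,"dx":0,"dy":0,"dz":0,"spin":0},{"grip":1.5,"dx":0,"dy":0,"dz":0,"spin":0},{"grip":1.5,"dx":0,"dy":0,"dz":0,"spin":0},{"grip":1.5,"dx":0,"dy":0,"dz":0,"spin":0},{"grip":1.5,"dx":0,"dy":0,"dz":0,"spin":0},{"grip":1.5,"dx":0,"dy":0,"dz":0,"spin":0}]' 50
python3 - <<'E'
from h import *
b=np.mean([cam('wrist')['color'] for _ in range(6)],0);a=np.load('pics/a.npy')
d=np.abs(a-b).mean(2)
# head region vs static reference
print('head',d[228:270,300:340].mean(),d[228:270,300:340].max(),'ref',d[155:210,270:360].mean(),d[155:210,270:360].max())
h=np.array([588.4,-50.6]);s=monitor.read_state();print(s['finger_gap'],s['clock'])
t=cam('top')['color']; t0=cv2.imread('pics/t1.png')[:,:,::-1]
for n,(u,v) in dict(box=(248,243),wr=(216,172),obj=(405,181),dus=(465,172),jar=(169,207),mouse=(463,238)).items():
    print(n,np.abs(t[v-14:v+14,u-14:u+14].astype(int)-t0[v-14:v+14,u-14:u+14]).mean().round(1))
E
```

```text
clock: 16.75
eef_pos: [659.5, -59.1, 108.7]
eef_rot: [-1.57, 0.001, -1.695]
wrist_force: [0.8, 5.5, 1.8]
finger_gap: 23.4
head 0.22119708994708992 0.9444444444444429 ref 0.17454545454545445 0.7777777777777762
22.827044037744976 17.05
box 40.4
wr 17.9
obj 17.4
dus 16.8
jar 10.5
mouse 8.7
```

The bolt head is still: its pixel change is at the noise level of fixed parts. The crude bystander difference is high, perhaps from shadows or noise, so I'll look once.

```bash
python3 -c "
from h import *
t=cam('top','t2.png')['color'];c=cam('scene','s2.png');print(proj(c,[[588.4,-50.6,24]]))
cv2.imwrite('pics/f.png',np.vstack([cv2.resize(t[80:300,60:580,::-1],None,fx=1.15,fy=1.15),cv2.resize(c['color'][100:340,120:480,::-1],(598,340))]))
"
```

```text
[[325.22078325 245.03676768]]
```

View pics/f.png

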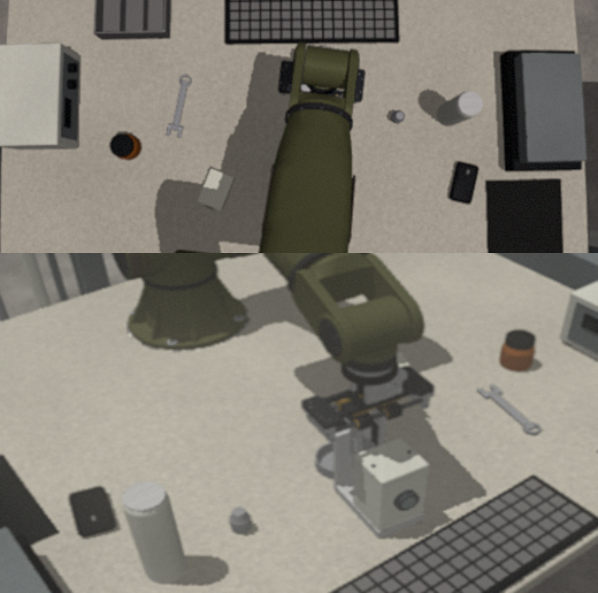

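All bystanders are where they started (box (247,243), wrench (216,172) in full-frame pixels), so the difference was shadow. The dish's left rim at column 311 fits a centre at 325, under the nut. Handing in.

```bash
python3 -c "
from cell import ticket,monitor
print(monitor.read_state()['finger_gap']);print(ticket.sign_off())"
```

```text
23.20668965919671
the job is handed in; nothing more can be done
None
```

The job is handed in at about 17 s on the robot's clock, with the dish under the nut and the gripper still holding the bolt head at a 50 N setting. No verdict was reported.

**Dish:** I gripped it lightly, dragged it along the table into line with the mount, then pushed it in from the front with narrowed fingers. It ended about 5 mm short of exactly under the nut (limit 20 mm), and the last scene picture agrees with that. The gripper body could not pass under the bolt tip, so I could not push it any further in.

**Bolt head:**
- **Position:** the grasp point was within about 1 mm of the estimated head centre.
- **Stillness:** over about 3 s, wrist images of the head changed no more than fixed parts did, so the creep has stopped.
- **Gap:** the fingers read 22.8–23.4 mm rather than 22 mm. The flats are probably held a few degrees off square, but the reading stayed steady.
- **Force:** I did not measure the finger force on the bolt directly. About 6 N of sideways force remained at the wrist.

**Other objects:** my automatic before/after image comparison flagged changes, largest at the slide box. The last pictures showed all of them where they started, so I put the differences down to the arm's shadow and image noise.

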